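# Hang the bone scoop on the slanted peg

## Task

Hang the bone scoop on the slanted brass peg of the small stand: slip its brass sleeve, lower end first, over the peg's tip and slide it straight down the peg, keeping hold of it until the sleeve is fully home against the collar, then let go and move clear. The collar is only a friction fit that marks a set place on the peg, so feel for it gently and do not shove it along the peg or press hard on the stand. Leave everything else on the cart where it is.

Things in the scene. Friction and masses are not known exactly. Their poses are not given: they have to be found in the camera images.
- scoop: Carved bone scoop, 55-110 g, lying flat, hollow side up. An upright round brass sleeve ends its handle: 24 mm outside, 30 mm tall, 12 mm bore right through. Origin: centre of the sleeve's lower end, on the cart top. z: up along the bore; x: along the handle (14 mm wide, 9 thick) to the bowl's end 126 mm away (36 wide, 18 high). Grip the sleeve from above, fingers closing along y.
- peg_tip (a point): Centre of the peg's tip, about 205 mm high. z points outward along the peg, which rises towards the robot's side, 40 degrees from vertical; y is level. Peg: 9 mm thick, its last 6 mm tapering to 4 mm, 72 mm long from root to tip. The sleeve has 1.5 mm play all round and binds rather than sliding down by itself: push it. The peg may come out between the fingers.
- stand: Fixed stand with the peg rooted atop its 150 mm column (14 mm thick) on a 100 mm round foot. Origin: under the foot's centre; the peg leans to its -x; z up. On the peg sits a brass collar 21 mm wide, 8 thick; its upper face, the stop, lies somewhere 32 to 54 mm below the tip, different every time and not measured: see or feel it. It starts to slip down the peg at about 10 N.
- spatula: Bystander: flat bone spatula about 120 mm long, like the scoop but with no sleeve and no bowl. Origin under its handle.
- jar_a: Bystander: red clay jar 72 mm wide, 108 mm tall. Origin under its centre.
- jar_b: Bystander: second red clay jar, the same. Origin under its centre.
- dish: Bystander: shallow copper weighing dish 90 mm wide, 20 mm high. Origin under its centre.
- mortar: Bystander: stone mortar 90 mm wide, 70 mm high. Origin under its centre.
- weight: Bystander: brass weight with a knob, 40 mm wide, 56 mm tall. Origin under its centre.
Mind the look-alikes: they are no part of the job. There is more than one size of the scoop; the one meant has the size given above.

How it is judged:
On the way, in this order (a step that is already met when the one before it is completed fails the run):
1. the sleeve is threaded at least 8 mm onto the peg (angle between the z axis of scoop and the z axis of peg_tip, either way round below 0.17 rad and x of scoop in the frame of peg_tip between -0.004 and 0.004 m and y of scoop in the frame of peg_tip between -0.004 and 0.004 m and z of scoop in the frame of peg_tip between -0.072 and -0.008 m), for 0.1 s.
2. still held, the sleeve reaches the collar (angle between the z axis of scoop and the z axis of peg_tip, either way round below 0.17 rad and x of scoop in the frame of peg_tip between -0.004 and 0.004 m and y of scoop in the frame of peg_tip between -0.004 and 0.004 m and distance between scoop and collar_c0 below 0.0068 m and contact force between the fingers and scoop above 0.5 N), for 0.1 s.
At the end, for the whole second after the job is handed in: The scoop hangs on the peg by its sleeve, axis within 10 degrees of the peg's, the sleeve's lower end within about 2.5 mm of the collar's upper face, released and at rest; the collar has been pushed no more than 2.5 mm along the peg and the other things have not been displaced (angle between the z axis of scoop and the z axis of peg_tip, either way round below 0.17 rad and x of scoop in the frame of peg_tip between -0.004 and 0.004 m and y of scoop in the frame of peg_tip between -0.004 and 0.004 m and distance between scoop and collar_c0 below 0.0068 m and linear speed of scoop below 0.02 m/s and contact force between the fingers and scoop below 0.05 N); the robot touches nothing.
It fails at once if the collar is shoved along the peg by more than 2.5 mm (distance of collar_c0 from where it was at the start of the episode above 0.0025 m).
It fails at once if the scoop is pressed on the stand or its peg with more than 22 N (contact force between scoop and stand above 22 N).
It fails at once if the robot strikes the stand with more than 15 N (contact force between any of the fingers, the arm and stand above 15 N).
It fails at once if a bystander is displaced by more than 25 mm (distance of any of spatula, jar_a, jar_b, dish, mortar, weight from where it was at the start of the episode above 0.025 m).
It also fails if it takes over 45 s, if anything falls off the work surface, if the arm or the gripper's body presses on something with over 40 N, if the wrist force passes 120 N, or if a joint passes its speed limit or range.

## Robot

A 6-joint arm with a two-finger parallel gripper is mounted at the origin on the work surface. World frame = base frame: x ahead of the robot, y to its left, z up, the work surface at z = 0. Lengths are in m, angles in rad, forces in N, time in s.
With the tool pointing down it reaches from about 0.425 to 0.95 m from the base axis. Payload 3.5 kg.
Tool frame: the origin (TCP) lies midway between the tips of the shut fingers; the grasp point (between the pads) lies 19 mm behind it; z points along the fingers, y is the line along which they close (so a half turn about z gives the same grasp; the last joint's range is limited). The gripper opens to 85 mm and grips with 20 to 120 N. Pads are 22 mm wide; open, the fingers measure 114 mm over their backs; the gripper's body (76 mm by 85 mm) begins 54 mm behind the grasp point. The pads swing forward as they close: fully open they stand 13 mm farther back than shut.
Start: joints at [0.991, 0.286, 1.577, -0, 1.279, -0.15], TCP at [0.281, 0.614, 0.231] pointing down, gripper open.
Joint ranges: [-2.77, 2.77], [-0.9, 2.22], [0.21, 2.48], [-1.53, 4.67], [0.24, 2.81], [-2.84, 2.84]. Speed limits (rad/s): [2.79, 2.79, 3.14, 3.14, 3.14, 3.14].

## Interface

Orientations are given as a unit quaternion [x, y, z, w].
In Python, from plant import ctrl gives the robot as it stands.
- The arm moves only by the tool arm_command, never from a script. Its argument "steps" is one flat list of numbers, 5 for each row, row after row: the opening in per cent of the stroke, from 0 (shut) to 100 (fully open), then the shift along the tool's x, y, z each as a share of 25 mm, from -1 to 1, then the turn about the tool's z as a share of 0.1 rad, from -1 to 1. In form: [grip, tx, ty, tz, spin, grip, tx, ty, tz, spin, ...]. A call has 1 to 8 rows; each row shifts and turns the commanded pose from where the row before left it, along the tool's axes as they then stand; what a row does not reach is not made up. A row lasts 1/12 s, in which the tool goes at most 41.7 mm and 7.16 degrees, less where a joint would pass 70% of its speed; a pose out of reach is approached as far as the arm can. A call with a number of a shift or a turn outside -1 to 1 is refused whole. A call with a gripper value outside its range is refused whole. The fingers move at their own pace and stop on an object; "squeeze" is the grip in N (left out, the last holds). Time passes only in rows, so rows that do not move let the fingers close. It gives the time, the measured TCP pose, the force, the opening and the grip force at its end, in the units of the state.
- ctrl.get_state(): the state, without advancing time (a new reading comes with each control period).
- ctrl.read_camera(name): name is "scene" or "top" or "wrist"; returns the picture (400x640x3 uint8, red, green, blue); there is no depth.
- ctrl.camera_model(name): a dict with "intrinsics" (3x3 intrinsics, pixels), "D" ([k1, k2, p1, p2, k3] as OpenCV has them; the pictures are not rectified), "rvec" (rotation vector, rad) and "tvec" (3), from world to camera coordinates, as OpenCV has them. Camera axes: x right, y down, z forward; pixel columns grow to the right and rows downward; lengths in m; the calibration is good to about 2 mm. A picture is of the moment at which its call begins: read the wrist's pose just before it. camera_model takes no time and is no camera call; for the wrist camera it gives the pose at the moment of the call.
- ctrl.sign_off(): hands the job in; it is judged then, once.
The state is a dict: "time": time; "qpos": joint angles; "dq": joint speeds; "joint_efforts": joint torques, N m; "eef_pos": TCP position; "tcp_rot": TCP orientation; "contact_force": force on the tool from outside, world axes, zero at the start; "wrist_torque": the same for the moment, N m; "opening": opening from 0.0 (shut) to 1.0 (fully open); "finger_force": force on a finger pad.
Only numpy, scipy, OpenCV 4.12 (cv2) and the standard library are available. Lean on these libraries where they do the work, as an engineer would, in place of code of your own. Each camera call takes 0.05 s, during which the arm holds its last target. There are 200 camera calls.

## Working session

There is one attempt and no reset: what is moved stays moved. The work goes in short steps, Python scripts to look and compute and a tool call to move; the robot and the scene stay as the last step left them, time stands still between calls to the robot, and variables do not carry over. Pictures are saved under pics/ and viewed, at most 10 in all, crops included, and the job is handed in when it is done.

Besides the shell and the picture viewer there is one more tool, called after "Call:" in YAML: its name, and indented under it one key for each argument. arm_command: Moves the arm, as the interface text tells. Its arguments: {"type":"object","properties":{"steps":{"type":"array","items":{"type":"number"}},"squeeze":{"type":"number"}},"required":["steps"]}

```bash
ls; mkdir -p pics; python3 - <<'E'
from plant import ctrl
import cv2, numpy as np
s=ctrl.get_state(); print({k:np.round(v,3).tolist() for k,v in s.items()})
for n in("scene","top"):
    im=ctrl.read_camera(n); cv2.imwrite(f"pics/{n}0.png",im[...,::-1]); m=ctrl.camera_model(n)
    R=cv2.Rodrigues(np.array(m["rvec"],float))[0]; print(n,np.round(-R.T@np.ravel(m["tvec"]),3),np.round(R[2],2),m["intrinsics"],m["D"])
E
```

```text
pics
{'time': 0.0, 'qpos': [0.991, 0.287, 1.578, -0.0, 1.279, -0.15], 'dq': [-0.001, -0.0, -0.0, 0.001, -0.0, 0.002], 'joint_efforts': [-0.001, -40.599, -29.262, -0.0, 0.006, -0.0], 'eef_pos': [0.281, 0.613, 0.23], 'tcp_rot': [0.213, 0.977, -0.001, -0.0], 'contact_force': [-0.19, -0.196, 0.148], 'wrist_torque': [0.001, 0.036, 0.057], 'finger_force': 0.0, 'opening': 0.998}
scene [1.305 0.007 1.126] [-0.62  0.01 -0.79] [[430.28967707   0.         313.51807384]
 [  0.         430.28967707 195.4955978 ]
 [  0.           0.           1.        ]] [0.02587266 0.         0.         0.         0.        ]
top [0.368 0.057 1.511] [ 0.14 -0.01 -0.99] [[459.58258725   0.         323.89071032]
 [  0.         459.58258725 199.86529529]
 [  0.           0.           1.        ]] [0.02660456 0.         0.         0.         0.        ]
```

View pics/scene0.png

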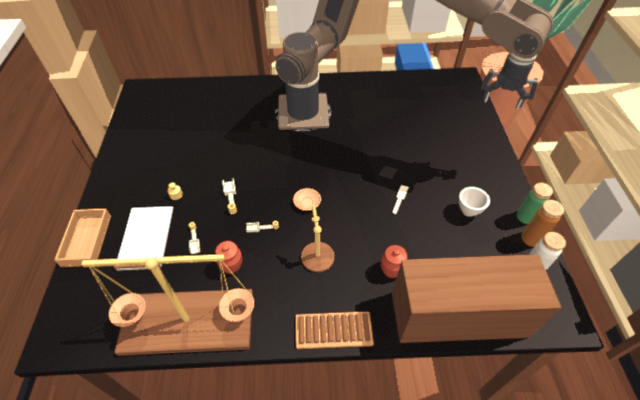

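View pics/top0.png

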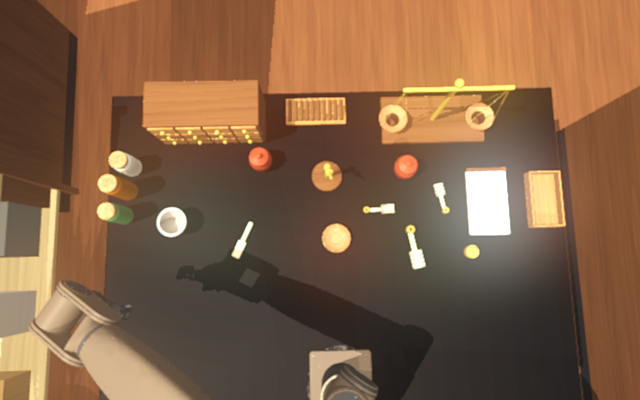

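The top view shows three scoops by sleeve→bowl pixels: A (366,210)→(394,209), B (411,230)→(419,268) and C (446,211)→(438,184). I'll measure each against 126 mm and confirm in a crop.

```bash
cat > h.py <<'E'
from plant import ctrl
import cv2, numpy as np
def cam(n):
    m=ctrl.camera_model(n); R=cv2.Rodrigues(np.array(m["rvec"],float))[0]
    return m,R,-R.T@np.ravel(m["tvec"])
def rays(c,uv):
    m,R,C=c
    p=cv2.undistortPoints(np.float64(uv).reshape(-1,1,2),np.array(m["intrinsics"]),np.array(m["D"]))[:,0]
    d=np.c_[p,np.ones(len(p))]@R
    return d/np.linalg.norm(d,axis=1)[:,None]
def plane(c,uv,z):
    d=rays(c,uv); return c[2]+d*((z-c[2][2])/d[:,2])[:,None]
def cross(c1,u1,c2,u2):
    a=rays(c1,[u1])[0];b=rays(c2,[u2])[0]
    t=np.linalg.lstsq(np.c_[a,-b],c2[2]-c1[2],rcond=None)[0]
    p=c1[2]+a*t[0];q=c2[2]+b*t[1]; return (p+q)/2,np.linalg.norm(p-q)
def proj(c,P):
    m=c[0]; return cv2.projectPoints(np.float64(P).reshape(-1,1,3),np.array(m["rvec"],float),np.array(m["tvec"],float),np.array(m["intrinsics"]),np.array(m["D"]))[0][:,0]
E
python3 - <<'E'
from h import *
im=cv2.imread("pics/top0.png"); c=cam("top")
for n,a,b in(("A",(366,210),(394,209)),("B",(411,230),(419,268)),("C",(446,211),(438,184))):
    p=plane(c,[a],.03)[0];q=plane(c,[b],.015)[0];print(n,p.round(3),q.round(3),np.linalg.norm(p-q)[None].round(3))
a=cv2.resize(im[170:275,355:460],None,fx=5.5,fy=5.5,interpolation=cv2.INTER_CUBIC); cv2.imwrite("pics/crop1.png",a)
hsv=cv2.cvtColor(im,cv2.COLOR_BGR2HSV)
for k in(366,210),(411,230),(446,211),(380,209),(326,170),(331,176):print(k,hsv[k[1],k[0]])
E
```

```text
A [ 0.536 -0.098  0.03 ] [ 0.539 -0.191  0.015] [0.095]
B [ 0.467 -0.24   0.03 ] [ 0.346 -0.263  0.015] [0.125]
C [ 0.526 -0.357  0.03 ] [ 0.618 -0.34   0.015] [0.095]
(366, 210) [ 23 154 239]
(411, 230) [ 22 147 243]
(446, 211) [ 30 106 255]
(380, 209) [ 30   6 255]
(326, 170) [ 29 134 255]
(331, 176) [ 22 160 255]
```

View pics/crop1.png

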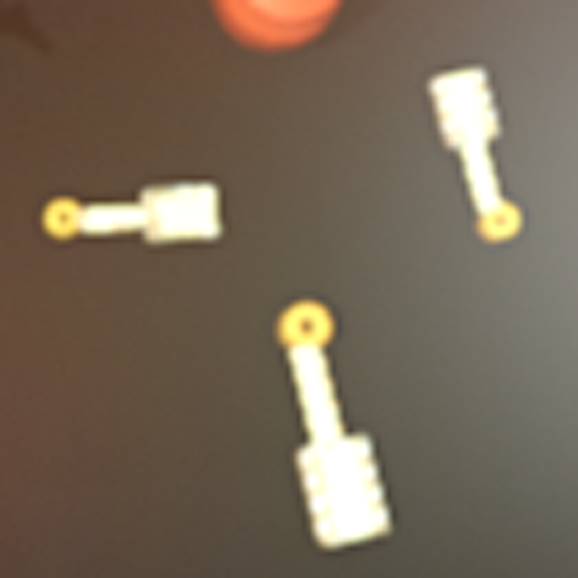

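The crop confirms it: B (sleeve centre at crop (306,325), top pixel ≈(411,230)) is 125 mm long. A and C are both 95 mm, so B is the scoop meant, and its bowl points towards the robot. Next is the stand.

```bash
python3 - <<'E'
import cv2,numpy as np
t=cv2.imread("pics/top0.png")[150:200,300:360]; s=cv2.imread("pics/scene0.png")[180:280,280:360]
a=cv2.resize(t,(480,400),interpolation=cv2.INTER_CUBIC); b=cv2.resize(s,(320,400),interpolation=cv2.INTER_CUBIC)
cv2.imwrite("pics/crop2.png",np.hstack([a,b]))
E
```

```text
(no output)
```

View pics/crop2.png

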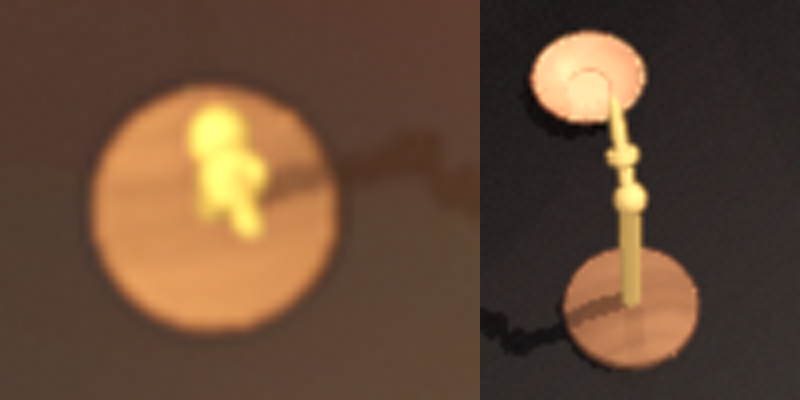

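Left crop (top, 8x): peg tip at (331.6,179.6), ball atop the column at (326.9,166.3), foot centre at (326.9,176). Right crop (scene, 4x): tip at (313.5,203.7), collar ≈(315.5,219), ball at (317.5,229.5). The tool can't tilt, so the scoop will have to swing bowl-down by 40° within the grip.

```bash
python3 - <<'E'
from h import *
t=cam("top");s=cam("scene")
print("tip",cross(t,(331.6,179.6),s,(313.5,203.7)));print("root",cross(t,(326.9,166.3),s,(317.5,229.5)))
print("foot",plane(t,[(326.9,176)],.01), "dish",plane(t,[(336,238)],.02),plane(t,[(471,252)],.05))
w=cam("wrist");S=ctrl.get_state();from scipy.spatial.transform import Rotation as Ro
T=Ro.from_quat(S["tcp_rot"]).as_matrix();print("tool",T.round(3).tolist());print("cam in tool",(T.T@(w[2]-S["eef_pos"])).round(3),"axes",(T.T@w[1].T).round(2).tolist(),w[0]["intrinsics"][0][0])
im=cv2.imread("pics/top0.png");hsv=cv2.cvtColor(im,cv2.COLOR_BGR2HSV)
r=hsv[220:240,400:422]; m=(r[...,1]>90)&(r[...,2]>150); y,x=np.nonzero(m); uv=(x.mean()+400,y.mean()+220);print(uv,m.sum(),plane(t,[uv],.025))
r=hsv[243:275,400:430]; m=((r[...,1]<60)&(r[...,2]>170)).astype(np.uint8);M=cv2.moments(m,True);print("bowl",M["m10"]/M["m00"]+400,M["m01"]/M["m00"]+243,plane(t,[(M["m10"]/M["m00"]+400,M["m01"]/M["m00"]+243)],.015))
E
```

```text
tip (array([0.60715518, 0.01947284, 0.20244202]), np.float64(0.005666605384498288))
root (array([0.65733094, 0.02937682, 0.15210017]), np.float64(0.002396399721246272))
foot [[0.654691   0.02605474 0.01      ]] dish [[0.44797455 0.00202881 0.02      ]] [[ 0.39221517 -0.42210481  0.05      ]]
tool [[-0.909, 0.417, -0.001], [0.417, 0.909, -0.002], [0.0, -0.002, -1.0]]
cam in tool [ 0.074 -0.    -0.142] axes [[-0.0, -0.96, -0.29], [1.0, -0.0, 0.0], [-0.0, -0.29, 0.96]] 292.4032212749253
(np.float64(410.1095890410959), np.float64(228.73972602739727)) 73 [[ 0.47190557 -0.23863589  0.025     ]]
bowl 416.5406360424028 256.886925795053 [[ 0.38117184 -0.25672363  0.015     ]]
```

Call:
arm_command:
  steps: [100,0,0,-0.2,-0.9,100,0,0,-0.2,-0.9,100,0,0,-0.2,-0.9,100,0,0,-0.2,-0.9,100,0,0,-0.2,-0.9,100,0,0,-0.2,-0.9,100,0,0,-0.2,-0.87,100,0,0,0,0]

```text
time: 0.77
eef_pos: [0.2813, 0.6138, 0.267]
tcp_rot: [-0.099, 0.995, 0.0, 0.0]
contact_force: [-0.6, -1.0, 0.4]
opening: 1.0
finger_force: 0.0
```

```bash
cat >> h.py <<'E'
from scipy.spatial.transform import Rotation as Ro
def tool():
    S=ctrl.get_state(); T=Ro.from_quat(S["tcp_rot"]).as_matrix(); return S,T
def togo(p,yaw=None):
    S,T=tool(); d=T.T@(np.array(p)-S["eef_pos"])/.025
    y=np.degrees(np.arctan2(T[1,0],T[0,0]))%360
    print("t",round(float(S["time"]),2),"at",np.round(S["eef_pos"],4),"yaw",y.round(2),"tilt",T[2].round(3),"F",np.round(S["contact_force"],2),"M",np.round(S["wrist_torque"],3),"open",round(float(S["opening"]),3),"ff",round(float(S["finger_force"]),2))
    print("units",d.round(2),"" if yaw is None else ("spin",round(-np.radians(yaw-y)/.1,2)))
E
python3 -c "
from h import *
togo([.50,.25,.27],191.3);togo([.47,-.2386,.15],191.3)"
```

```text
t 0.77 at [0.2813 0.6138 0.267 ] yaw 191.38 tilt [-0.001  0.001 -1.   ] F [-0.6  -0.95  0.35] M [-0.017  0.007 -0.044] open 1.0 ff 0.0
units [ -5.7  -15.99  -0.13] ('spin', np.float64(0.01))
t 0.77 at [0.2813 0.6138 0.267 ] yaw 191.38 tilt [-0.001  0.001 -1.   ] F [-0.6  -0.95  0.35] M [-0.017  0.007 -0.044] open 1.0 ff 0.0
units [ -0.66 -34.92   4.66] ('spin', np.float64(0.01))
```

Call:
arm_command:
  steps: [100,-0.36,-1,0,0,100,-0.36,-1,0,0,100,-0.36,-1,0,0,100,-0.36,-1,0,0,100,-0.36,-1,0,0,100,-0.36,-1,0,0,100,-0.36,-1,0,0,100,-0.36,-1,0,0]

```text
time: 1.43
eef_pos: [0.3912, 0.4302, 0.2656]
tcp_rot: [-0.097, 0.995, -0.0, -0.0]
contact_force: [0.7, 1.0, 0.1]
opening: 1.0
finger_force: 0.0
```

Call:
arm_command:
  steps: [100,-0.36,-1,0,0,100,-0.36,-1,0,0,100,-0.36,-1,0,0,100,-0.36,-1,0,0,100,-0.36,-1,0,0,100,-0.36,-1,0,0,100,-0.36,-1,0,0,100,-0.36,-1,0,0]

```text
time: 2.1
eef_pos: [0.501, 0.2483, 0.2656]
tcp_rot: [-0.097, 0.995, -0.0, -0.0]
contact_force: [-0.1, 0.4, -0.5]
opening: 1.001
finger_force: 0.0
```

Call:
arm_command:
  steps: [100,0.25,-0.95,0,0,100,0.25,-0.95,0,0,100,0.25,-0.95,0,0,100,0.25,-0.95,0,0,100,0.25,-0.95,0,0,100,0.25,-0.95,0,0,100,0.25,-0.95,0,0,100,0.25,-0.95,0,0]

```text
time: 2.77
eef_pos: [0.4884, 0.0524, 0.2657]
tcp_rot: [-0.097, 0.995, 0.0, -0.0]
contact_force: [0.7, 0.7, -0.8]
opening: 0.999
finger_force: 0.0
```

Call:
arm_command:
  steps: [100,0.25,-0.95,0.4,0,100,0.25,-0.95,0.4,0,100,0.25,-0.95,0.4,0,100,0.25,-0.95,0.4,0,100,0.25,-0.95,0.4,0,100,0.25,-0.95,0.4,0,100,0.25,-0.95,0.4,0,100,0.25,-0.95,0.4,0]

```text
time: 3.43
eef_pos: [0.4766, -0.1436, 0.1853]
tcp_rot: [-0.097, 0.995, 0.0, -0.0]
contact_force: [-0.3, -0.1, -0.9]
opening: 1.002
finger_force: 0.0
```

```bash
python3 -c "
from h import *
togo([.472,-.2386,.16],191.3)"
```

```text
t 3.43 at [ 0.4766 -0.1436  0.1853] yaw 191.15 tilt [ 0.  0. -1.] F [-0.29 -0.06 -0.88] M [-0.056  0.001 -0.009] open 1.002 ff 0.0
units [ 0.91 -3.69  1.01] ('spin', np.float64(-0.03))
```

Call:
arm_command:
  steps: [100,0.23,-0.92,0.25,0,100,0.23,-0.92,0.25,0,100,0.23,-0.92,0.25,0,100,0.22,-0.93,0.26,-0.03,100,0,0,0,0]

```text
time: 3.85
eef_pos: [0.4719, -0.2404, 0.1593]
tcp_rot: [-0.097, 0.995, 0.0, -0.001]
contact_force: [-1.1, -0.3, -0.3]
opening: 1.003
finger_force: 0.0
```

```bash
python3 - <<'E'
from h import *
c=cam("wrist"); im=ctrl.read_camera("wrist")[...,::-1]; cv2.imwrite("pics/w1.png",im); togo([.472,-.2386,.1])
np.save("pics/w1c.npy",np.r_[c[0]["rvec"],c[0]["tvec"]])
print(proj(c,[[.472,-.2386,.03],[.381,-.2567,.018]]))
E
```

```text
t 3.9 at [ 0.4721 -0.2387  0.1597] yaw 191.18 tilt [ 0.002  0.002 -1.   ] F [-0.6  -0.17  0.01] M [0.005 0.044 0.042] open 0.999 ff 0.0
units [-0.    0.    2.39] 
[[324.19663019 188.84544013]
 [324.01544443  87.87997085]]
```

View pics/w1.png

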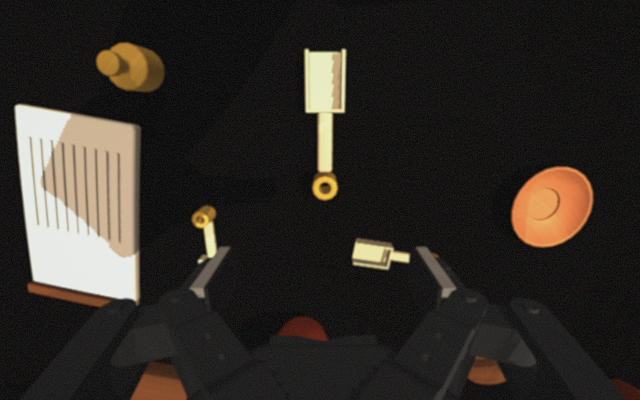

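The wrist picture shows the target sleeve ring at about (325,185), handle straight up and bowl at (325,80). The fingers are clear of the small scoops at (205,215) and (375,253).

```bash
python3 - <<'E'
from h import *
im=cv2.imread("pics/w1.png");v=np.load("pics/w1c.npy");m=ctrl.camera_model("wrist");m["rvec"],m["tvec"]=v[:3],v[3:]
R=cv2.Rodrigues(v[:3])[0];c=(m,R,-R.T@v[3:])
h=cv2.cvtColor(im,cv2.COLOR_BGR2HSV)[165:210,305:345]
k=((h[...,1]>110)&(h[...,2]>60)).astype(np.uint8)
cn=max(cv2.findContours(k,cv2.RETR_EXTERNAL,cv2.CHAIN_APPROX_NONE)[0],key=cv2.contourArea)
print(cv2.boundingRect(cn),cv2.minEnclosingCircle(cn))
g=((h[...,2]<60)).astype(np.uint8); 
for q in cv2.findContours(g,cv2.RETR_CCOMP,cv2.CHAIN_APPROX_NONE)[0]:
    if 15<cv2.contourArea(q)<150:
        (x,y),r=cv2.minEnclosingCircle(q);print("bore",x+305,y+165,r,plane(c,[(x+305,y+165)],.03))
x,y,w,hh=cv2.boundingRect(cn);P=plane(c,[(305+x,180),(305+x+w,180)],.03);print(P,np.linalg.norm(P[0]-P[1]))
print("bowl",plane(c,[(325.5,50)],.018)) 
E
```

```text
(7, 6, 27, 30) ((19.5, 20.0), 15.435449600219727)
[[ 0.4656491  -0.25172924  0.03      ]
 [ 0.46068691 -0.22642761  0.03      ]] 0.025783636965124507
bowl [[ 0.3491257 -0.261651   0.018    ]]
```

```bash
python3 - <<'E'
from h import *
m=ctrl.camera_model("wrist");v=np.load("pics/w1c.npy");m["rvec"],m["tvec"]=v[:3],v[3:]
R=cv2.Rodrigues(v[:3])[0];c=(m,R,-R.T@v[3:])
for u in(325,186),(325.3,188):
    p=plane(c,[u],.03)[0];print(p.round(4));togo([p[0],p[1],.005])
E
```

```text
[ 0.4691 -0.2384  0.03  ]
t 3.9 at [ 0.4721 -0.2387  0.1597] yaw 191.18 tilt [ 0.002  0.002 -1.   ] F [-0.6  -0.17  0.01] M [0.005 0.044 0.042] open 0.999 ff 0.0
units [0.11 0.02 6.19] 
[ 0.471  -0.2377  0.03  ]
t 3.9 at [ 0.4721 -0.2387  0.1597] yaw 191.18 tilt [ 0.002  0.002 -1.   ] F [-0.6  -0.17  0.01] M [0.005 0.044 0.042] open 0.999 ff 0.0
units [0.03 0.04 6.19]
```

Call:
arm_command:
  steps: [100,0.06,0.03,0.9,0,100,0,0,0.9,0,100,0,0,0.9,0,100,0,0,0.9,0,100,0,0,0.9,0,100,0,0,0.9,0,100,0,0,0.85,0,100,0,0,0,0]

```text
time: 4.57
eef_pos: [0.4684, -0.2337, 0.0006]
tcp_rot: [-0.1, 0.995, 0.003, -0.003]
contact_force: [-0.7, 1.4, -0.4]
opening: 1.003
finger_force: 0.0
```

Call:
arm_command:
  steps: [20,0,0,0,0,20,0,0,0,0,20,0,0,0,0,20,0,0,0,0,20,0,0,0,0,20,0,0,0,0]
  squeeze: 20

```text
time: 5.07
eef_pos: [0.4722, -0.2377, 0.0062]
tcp_rot: [-0.1, 0.995, -0.001, 0.001]
contact_force: [-0.1, 0.5, 3.8]
opening: 0.263
finger_force: 22.5
```

Call:
arm_command:
  steps: [20,0,0,-0.3,0,20,0,0,-0.5,0,20,0,0,-0.8,0,20,0,0,-0.8,0,20,0,0,0,0,20,0,0,0,0]

```text
time: 5.57
eef_pos: [0.4723, -0.2379, 0.0667]
tcp_rot: [-0.1, 0.995, -0.001, 0.001]
contact_force: [0.4, 0.3, -0.2]
opening: 0.262
finger_force: 21.9
```

```bash
python3 - <<'E'
from h import *
c=cam("wrist"); im=ctrl.read_camera("wrist")[...,::-1]; cv2.imwrite("pics/w2.png",im); togo([.472,-.2386,.1])
E
```

```text
t 5.62 at [ 0.4713 -0.2372  0.0652] yaw 191.46 tilt [-0.001 -0.001 -1.   ] F [-0.77 -0.45 -1.13] M [0.067 0.008 0.017] open 0.257 ff 21.93
units [-0.01 -0.06 -1.39]
```

View pics/w2.png

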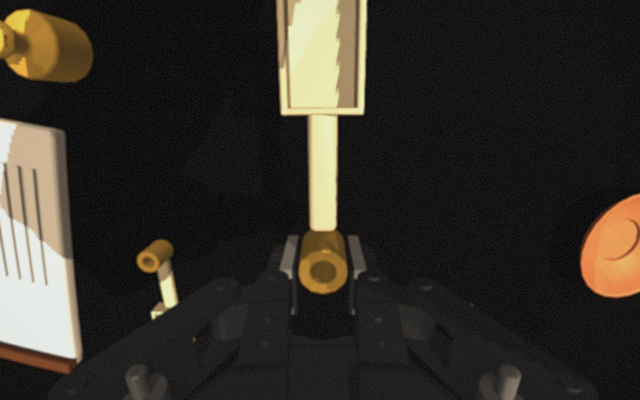

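The scoop is held: sleeve at (323,262), bowl rim front edge at about y=110, 85 px wide. Next I'll check the pitch from projected points.

```bash
cat >> h.py <<'E'
def scoop_pts(pts,th,g=.024):
    """scoop-frame points -> world; pivot (0,0,g) at the grasp point 19+2 mm behind TCP, pitched bowl-down th deg"""
    S,T=tool(); P=S["eef_pos"]-T[:,2]*.021; X=T[:,0];Z=-T[:,2];Y=np.cross(Z,X); t=np.radians(th)
    ex=X*np.cos(t)-Z*np.sin(t);ez=X*np.sin(t)+Z*np.cos(t)
    q=np.array(pts)-[0,0,g]; return P+q[:,:1]*ex+q[:,1:2]*Y+q[:,2:]*ez
E
python3 - <<'E'
from h import *
c=cam("wrist")
for th in 0,5,10,20,40:
    print(th,proj(c,scoop_pts([[0,-.012,.03],[0,.012,.03],[0,0,.03],[.012,-.007,.009],[.07,-.018,.018],[.07,.018,.018],[.126,-.018,.018]],th)).round(0).tolist())
E
```

```text
0 [[349.0, 279.0], [296.0, 279.0], [323.0, 279.0], [336.0, 236.0], [365.0, 119.0], [280.0, 119.0], [370.0, -32.0]]
5 [[349.0, 278.0], [296.0, 278.0], [323.0, 278.0], [336.0, 237.0], [363.0, 120.0], [282.0, 120.0], [366.0, -17.0]]
10 [[349.0, 277.0], [296.0, 277.0], [323.0, 277.0], [336.0, 239.0], [361.0, 122.0], [284.0, 122.0], [362.0, -3.0]]
20 [[349.0, 275.0], [296.0, 275.0], [323.0, 275.0], [336.0, 243.0], [358.0, 130.0], [287.0, 130.0], [357.0, 25.0]]
40 [[349.0, 270.0], [296.0, 270.0], [323.0, 270.0], [336.0, 254.0], [353.0, 152.0], [292.0, 152.0], [350.0, 79.0]]
```

Call:
arm_command:
  steps: [20,0,0,-0.2,0,20,0,0,-0.3,0,20,0,0,0,0,25,0,0,0,0,25,0,0,0,0,25,0,0,0,0]

```text
time: 6.12
eef_pos: [0.4711, -0.237, 0.0769]
tcp_rot: [-0.1, 0.995, 0.0, -0.0]
contact_force: [0.1, -0.3, -0.4]
opening: 0.262
finger_force: 21.9
```

Call:
arm_command:
  steps: [25.6,0,0,0,0,25.6,0,0,0,0,25.6,0,0,0,0]

```text
time: 6.37
eef_pos: [0.4712, -0.2371, 0.0771]
tcp_rot: [-0.1, 0.995, 0.0, -0.0]
contact_force: [0.3, 0.2, -0.3]
opening: 0.264
finger_force: 21.9
```

Call:
arm_command:
  steps: [26.0,0,0,0,0,26.0,0,0,0,0,26.0,0,0,0,0]

```text
time: 6.62
eef_pos: [0.4713, -0.2371, 0.0773]
tcp_rot: [-0.1, 0.995, 0.0, -0.0]
contact_force: [-0.4, 0.3, -0.8]
opening: 0.26
finger_force: 21.9
```

Call:
arm_command:
  steps: [26.4,0,0,0,0,26.4,0,0,0,0]

```text
time: 6.78
eef_pos: [0.4713, -0.2371, 0.0773]
tcp_rot: [-0.1, 0.995, -0.0, 0.0]
contact_force: [-0.2, -0.1, -1.6]
opening: 0.265
finger_force: 16.5
```

Call:
arm_command:
  steps: [26.8,0,0,0,0]

```text
time: 6.87
eef_pos: [0.4714, -0.2372, 0.0773]
tcp_rot: [-0.1, 0.995, -0.0, 0.0]
contact_force: [0.2, -0.4, -0.7]
opening: 0.267
finger_force: 4.2
```

```bash
cat >> h.py <<'E'
def pitch(g=.024,save=None):
    """bowl front edge row and width in the wrist picture -> pitch"""
    c=cam("wrist");im=ctrl.read_camera("wrist")[...,::-1]
    if save: cv2.imwrite(save,im)
    h=cv2.cvtColor(im,cv2.COLOR_BGR2HSV)[:245,240:410]
    k=((h[...,1]<140)&(h[...,2]>120)).astype(np.uint8); k=cv2.morphologyEx(k,cv2.MORPH_OPEN,np.ones((3,3)))
    w=k.sum(1); r=np.nonzero(w>50)[0]
    r=r.max() if len(r) else -1
    x=np.nonzero(k[max(r-8,0)])[0]; wd=np.ptp(x) if len(x) else 0
    ths=np.arange(-10,70,.5); A=[proj(c,scoop_pts([[.07,-.018,.018],[.07,.018,.018]],t,g)) for t in ths]
    print("row",r,"width",wd,"pitch by row",ths[np.argmin([abs(a[0,1]-r) for a in A])],"by width",ths[np.argmin([abs(a[0,0]-a[1,0]-wd) for a in A])])
    return im
E
python3 -c "
from h import *
pitch();togo([.47,-.23,.1])"
```

```text
row 114 width 84 pitch by row -3.0 by width 1.5
t 6.92 at [ 0.4713 -0.2371  0.0774] yaw 191.47 tilt [-0. -0. -1.] F [ 0.98  0.21 -1.01] M [-0.035 -0.018  0.009] open 0.271 ff 4.17
units [-0.    0.29 -0.91]
```

Call:
arm_command:
  steps: [26.9,0,0,0,0]

```text
time: 7.0
eef_pos: [0.4714, -0.2372, 0.0774]
tcp_rot: [-0.1, 0.995, -0.0, -0.0]
contact_force: [-0.1, -1.3, -0.3]
opening: 0.269
finger_force: 1.0
```

```bash
python3 -c "
from h import *
pitch();togo([.47,-.23,.1])"
```

```text
row 117 width 77 pitch by row -3.0 by width 11.0
t 7.05 at [ 0.4713 -0.2371  0.0774] yaw 191.47 tilt [ 0. -0. -1.] F [ 0.03  0.64 -0.25] M [-0.019  0.005  0.008] open 0.269 ff 0.88
units [-0.01  0.29 -0.91]
```

Call:
arm_command:
  steps: [26.9,0,0,0,0]

```text
time: 7.13
eef_pos: [0.4714, -0.2372, 0.0774]
tcp_rot: [-0.1, 0.995, -0.0, 0.0]
contact_force: [0.4, 0.6, -1.6]
opening: 0.274
finger_force: 0.8
```

```bash
python3 -c "
from h import *
pitch();togo([.47,-.23,.1])"
```

```text
row 149 width 58 pitch by row 38.0 by width 50.5
t 7.18 at [ 0.4714 -0.2371  0.0774] yaw 191.47 tilt [ 0. -0. -1.] F [ 0.95 -0.    0.1 ] M [-0.068 -0.008  0.023] open 0.271 ff 0.85
units [-0.    0.29 -0.91]
```

Drooping quickly now. I'll re-squeeze and look.

Call:
arm_command:
  steps: [20,0,0,0,0,20,0,0,0,0]
  squeeze: 25

```text
time: 7.35
eef_pos: [0.4714, -0.2372, 0.0774]
tcp_rot: [-0.1, 0.995, -0.0, 0.0]
contact_force: [0.2, 0.1, -0.2]
opening: 0.259
finger_force: 28.2
```

```bash
python3 -c "
from h import *
pitch(save='pics/w3.png');togo([.47,-.23,.1])
im=ctrl.read_camera('scene')[...,::-1];t=ctrl.read_camera('top')[...,::-1]
cv2.imwrite('pics/s3.png',im);cv2.imwrite('pics/t3.png',t)
c=cam('wrist')
for th in (30,40,50): print(th,proj(c,scoop_pts([[0,-.012,.03],[0,.012,.03],[0,0,.03],[.07,-.018,.018],[.07,.018,.018],[.126,-.018,.018],[.126,.018,.018],[.126,-.018,0]],th)).round(0).tolist())
"
```

```text
row 148 width 58 pitch by row 37.0 by width 50.5
t 7.4 at [ 0.4714 -0.2372  0.0774] yaw 191.47 tilt [-0. -0. -1.] F [0.47 0.33 0.28] M [ 0.083 -0.031  0.033] open 0.258 ff 28.16
units [-0.    0.29 -0.9 ] 
30 [[349.0, 273.0], [296.0, 273.0], [323.0, 273.0], [355.0, 140.0], [290.0, 140.0], [353.0, 53.0], [292.0, 53.0], [350.0, 72.0]]
40 [[349.0, 270.0], [296.0, 270.0], [323.0, 270.0], [353.0, 152.0], [292.0, 152.0], [349.0, 79.0], [295.0, 79.0], [347.0, 98.0]]
50 [[349.0, 268.0], [296.0, 268.0], [323.0, 268.0], [352.0, 165.0], [293.0, 165.0], [347.0, 105.0], [298.0, 105.0], [346.0, 123.0]]
```

View pics/w3.png

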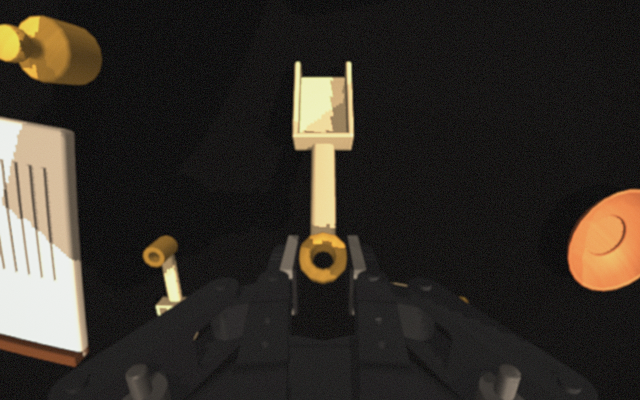

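Wrist view: the sleeve's top ring is at (323,258) with the bore open, and the bowl's rim corners are at about (293,134), (353,134), (296,63) and (350,63). It has drooped about 35–40°. I'll fit pitch and offset from these points.

```bash
python3 - <<'E'
from h import *
im=cv2.imread("pics/w3.png");h=cv2.cvtColor(im,cv2.COLOR_BGR2HSV)
k=((h[...,1]>120)&(h[...,2]>70)&(h[...,0]>10)&(h[...,0]<35)).astype(np.uint8)[225:300,285:362]
cn=max(cv2.findContours(k,cv2.RETR_EXTERNAL,cv2.CHAIN_APPROX_NONE)[0],key=cv2.contourArea);x,y,w,hh=cv2.boundingRect(cn);print("ring",x+285,x+285+w,y+225,y+225+hh)
h2=h[:245,240:410];k=((h2[...,1]<140)&(h2[...,2]>120)).astype(np.uint8)
for r in list(range(58,80,3))+list(range(124,160,3))+[180,210,230]:
    x=np.nonzero(k[r])[0]; print(r,(x.min()+240,x.max()+240,len(x)) if len(x) else None,end=' ')
E
```

```text
ring 299 347 232 284
58 None 61 (np.int64(297), np.int64(349), 5) 64 (np.int64(295), np.int64(351), 12) 67 (np.int64(295), np.int64(351), 12) 70 (np.int64(295), np.int64(351), 12) 73 (np.int64(295), np.int64(351), 12) 76 (np.int64(294), np.int64(351), 14) 79 (np.int64(294), np.int64(351), 58) 124 (np.int64(293), np.int64(353), 59) 127 (np.int64(293), np.int64(353), 59) 130 (np.int64(293), np.int64(353), 60) 133 (np.int64(293), np.int64(353), 61) 136 (np.int64(292), np.int64(353), 62) 139 (np.int64(293), np.int64(352), 60) 142 (np.int64(294), np.int64(352), 59) 145 (np.int64(295), np.int64(351), 57) 148 (np.int64(295), np.int64(351), 57) 151 (np.int64(312), np.int64(334), 23) 154 (np.int64(312), np.int64(334), 23) 157 (np.int64(312), np.int64(334), 23) 180 (np.int64(312), np.int64(334), 23) 210 (np.int64(311), np.int64(335), 25) 230 (np.int64(312), np.int64(333), 22)
```

```bash
cat >> h.py <<'E'
from scipy.optimize import least_squares
CP=np.array([.0,0,-.142+0])
def fitpose(obs,c,S,T,x0=(38,0,-.02,.07)):
    """obs: list of (px,pz or 'b', halfwidth m, row or None, width px or None). Solve pitch, lower-end centre in tool (x,z), bowl start."""
    def res(p):
        t=np.radians(p[0]);ex=T[:,0]*np.cos(t)+T[:,2]*np.sin(t);ez=T[:,0]*np.sin(t)-T[:,2]*np.cos(t);Y=np.cross(ez,ex)
        O=S["eef_pos"]+T[:,0]*p[1]+T[:,2]*p[2];o=[]
        for px,pz,hw,row,wd in obs:
            q=O+ex*(p[3] if px=='b' else px)+ez*pz; a=proj(c,[q-Y*hw,q+Y*hw])
            if row is not None:o.append(a[:,1].mean()-row)
            if wd is not None:o.append(abs(a[0,0]-a[1,0])-wd)
        return o
    r=least_squares(res,x0,x_scale=(10,.01,.01,.01));return r.x,np.array(r.fun).round(1)
E
python3 - <<'E'
from h import *
S,T=tool();c=cam("wrist")
obs=[(.126,.018,.018,61,55),('b',.018,.018,135,60.5),('b',0,.018,149,57),(-.012,.03,0,284,None),(0,.03,.012,None,48.5),(.04,.009,.007,None,23.5)]
print(fitpose(obs,c,S,T)); print(fitpose(obs[:4],c,S,T))
print(T.round(3).tolist())
E
```

```text
(array([ 3.27827823e+01, -1.18325000e-02,  9.62743583e-03,  7.21571132e-02]), array([-0. ,  0.5,  0.5,  0.2, -0.5, -1.7, -0. ,  0.9,  0.2]))
(array([ 3.44818880e+01, -1.03588267e-02,  5.86198920e-03,  7.18176471e-02]), array([ 0.1,  0.6,  0. ,  0.9, -0. , -1.1, -0.1]))
[[-0.98, -0.199, 0.0], [-0.199, 0.98, -0.0], [-0.0, -0.0, -1.0]]
```

```bash
python3 - <<'E'
from h import *
S,T=tool();c=cam("wrist")
im=cv2.imread("pics/w2.png");h=cv2.cvtColor(im,cv2.COLOR_BGR2HSV)
k=((h[...,1]>120)&(h[...,2]>70)&(h[...,0]>10)&(h[...,0]<35)).astype(np.uint8)[225:305,285:362]
cn=max(cv2.findContours(k,cv2.RETR_EXTERNAL,cv2.CHAIN_APPROX_NONE)[0],key=cv2.contourArea);x,y,w,hh=cv2.boundingRect(cn);print("ring",x+285,x+285+w,y+225,y+225+hh)
k=((h[...,1]<140)&(h[...,2]>120)).astype(np.uint8)[:245,240:410]
for r in (20,60,90,100,106,109,112,115,118,150,200):
    x=np.nonzero(k[r])[0]; print(r,(x.min()+240,x.max()+240,len(x)) if len(x) else None,end=' ')
b=y+225+hh
obs=[('b',.018,.018,108,89),('b',.018,.018,None,89),(-.012,.03,0,b,None),(0,.03,.012,None,w+.5),(.03,.009,.007,None,29)]
f=lambda p:p
for ob in (obs,):
    o=[q if q[0]!='b' else (.072,)+q[1:] for q in ob]; print(fitpose(o,c,S,T,(0,0,.01,.072)))
E
```

```text
ring 298 348 229 295
20 (np.int64(278), np.int64(366), 83) 60 (np.int64(279), np.int64(365), 84) 90 (np.int64(280), np.int64(364), 82) 100 (np.int64(280), np.int64(364), 82) 106 (np.int64(280), np.int64(364), 82) 109 (np.int64(281), np.int64(363), 83) 112 (np.int64(280), np.int64(363), 84) 115 (np.int64(283), np.int64(337), 34) 118 (np.int64(308), np.int64(337), 30) 150 (np.int64(309), np.int64(336), 28) 200 (np.int64(309), np.int64(336), 28) (array([-5.29348466e+00,  4.20111418e-03,  5.15900031e-03,  7.20000000e-02]), array([ 0.4, -0. , -0. , -0.5,  1.8, -0.1]))
```

Call:
arm_command:
  steps: [20,0,0,-0.4,0,20,0,0,-0.9,0,20,0,0,-1,0,20,0,0,-1,0,20,0,0,-1,0,20,0,0,-1,0,20,0,0,-1,0,20,0,0,-1,0]
  squeeze: 30

```text
time: 8.17
eef_pos: [0.4711, -0.2369, 0.2618]
tcp_rot: [-0.1, 0.995, -0.0, 0.0]
contact_force: [0.8, -0.1, -0.6]
opening: 0.26
finger_force: 29.7
```

Call:
arm_command:
  steps: [20,-0.3,0.5,0,0,20,-0.5,0.9,0,0,20,-0.5,0.9,0,0,20,-0.5,0.9,0,0,20,-0.5,0.9,0,0,20,-0.5,0.9,0,0,20,-0.5,0.9,0,0,20,-0.5,0.9,0,0]

```text
time: 8.83
eef_pos: [0.5307, -0.0503, 0.2606]
tcp_rot: [-0.1, 0.995, -0.0, 0.0]
contact_force: [0.7, -0.2, -0.3]
opening: 0.26
finger_force: 29.7
```

Call:
arm_command:
  steps: [20,-0.5,0.9,0,0,20,-0.5,0.9,0,0,20,-0.3,0.3,0,0,20,0,0,0,0,20,0,0,0,0]

```text
time: 9.25
eef_pos: [0.552, 0.0061, 0.2601]
tcp_rot: [-0.101, 0.995, -0.0, -0.0]
contact_force: [-0.2, -0.7, -0.0]
opening: 0.263
finger_force: 29.7
```

```bash
python3 - <<'E'
from h import *
pitch(save='pics/w4.png');togo([.558,.010,.258],190)
c=cam("wrist");print(proj(c,[[.607,.0195,.204],[.657,.0294,.152]]))
E
```

```text
row 150 width 59 pitch by row 39.0 by width 47.0
t 9.3 at [0.5519 0.0055 0.26  ] yaw 191.47 tilt [ 0.    -0.001 -1.   ] F [-0.95  0.05 -1.82] M [-0.008 -0.012  0.049] open 0.261 ff 29.74
units [-0.27  0.13  0.08] ('spin', np.float64(0.26))
[[326.06932111 282.95890348]
 [325.09008064 297.11685982]]
```

View pics/w4.png

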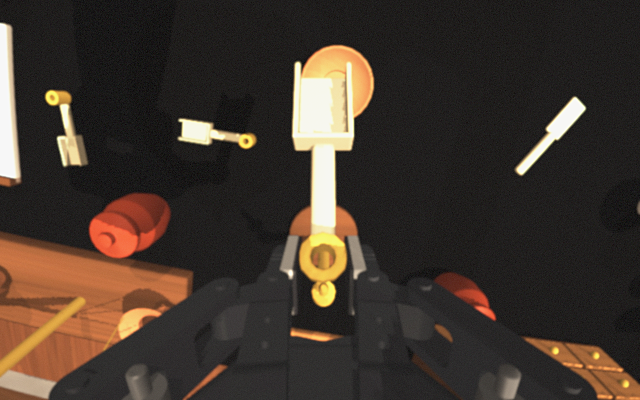

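The peg is seen almost end-on at (323,293), just below the sleeve ring at (323,257), in line laterally. I need an enlarged crop to pick out the tip.

```bash
python3 - <<'E'
import cv2
im=cv2.imread("pics/w4.png")[225:315,285:360]; cv2.imwrite("pics/crop4.png",cv2.resize(im,None,fx=6.5,fy=6.5,interpolation=cv2.INTER_CUBIC))
E
```

```text
(no output)
```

View pics/crop4.png

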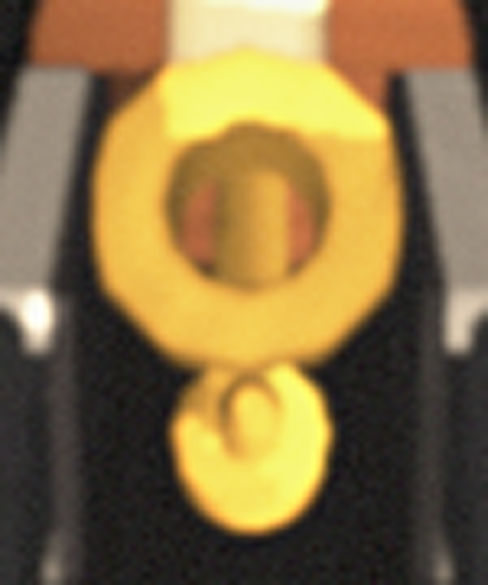

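Crop 6.5x: sleeve ring and bore centre at pixel (323.2,256.5), far bore rim centre ≈(323.2,261.4), and the column shows through the bore. The collar disc is centred at about (323.7,293.5), and the peg's tip is at about (323.5,285.2).

```bash
cat > off.py <<'E'
from h import *
S,T=tool();c=cam("wrist");C=c[2];tl=lambda p:T.T@(p-S["eef_pos"])
f=292.4
for d1 in(.140,.144,.148):
    r=rays(c,[(323.2,256.5),(323.2,261.4),(323.5,285.2),(323.7,293.5)])
    fw=c[1][2]; P1=C+r[0]*d1/(r[0]@fw)
    b=r[1]@(P1-C); s=b+np.sqrt(b*b-((P1-C)@(P1-C)-.0009)); P2=C+r[1]*s
    a,e=tl(P1),tl(P2);u=(a-e)/.03; print("top",a.round(4),"low",e.round(4),"tilt",np.degrees(np.arctan2(u[0],-u[2])).round(1))
for z in(.200,.204,.208):
    P=plane(c,[(323.5,285.2)],z)[0];print("tip world",P.round(4),"tool",tl(P).round(4))
obs=[(.126,.018,.018,62.5,55),('b',.018,.018,136,60.5),('b',0,.018,150.5,57),(0,.03,0,256.5,None),(0,.03,.012,None,48)]
print(fitpose(obs,c,S,T))
E
python3 off.py
```

```text
top [ 0.0061  0.0003 -0.0167] low [-0.0107  0.0004  0.0082] tilt 33.9
top [ 0.0041  0.0003 -0.0131] low [-0.0127  0.0004  0.0117] tilt 34.1
top [ 0.0022  0.0003 -0.0096] low [-0.0147  0.0004  0.0153] tilt 34.2
tip world [0.612  0.0185 0.2   ] tool [-0.0615  0.0008  0.06  ]
tip world [0.6094 0.0179 0.204 ] tool [-0.0588  0.0008  0.056 ]
tip world [0.6068 0.0174 0.208 ] tool [-0.0562  0.0007  0.052 ]
(array([ 3.37623518e+01, -1.14059728e-02,  9.61728863e-03,  7.13022164e-02]), array([-0.2, -0.1,  0.6, -0.1, -0.6, -2. ,  0.1,  1.4]))
```

Call:
arm_command:
  steps: [20,-0.4,0.01,0.38,0,20,-0.4,0.01,0.38,0,20,-0.4,0.01,0.38,0,20,-0.39,0,0.37,0,20,0,0,0,0,20,0,0,0,0]

```text
time: 9.8
eef_pos: [0.5903, 0.0137, 0.2214]
tcp_rot: [-0.099, 0.995, 0.0, -0.001]
contact_force: [0.7, -0.8, -0.5]
opening: 0.26
finger_force: 29.7
```

```bash
python3 - <<'E'
from h import *
pitch(save='pics/w5.png');togo([.607,.0175,.208])
im=cv2.imread("pics/w5.png")[225:305,285:360]; cv2.imwrite("pics/crop5.png",cv2.resize(im,None,fx=7,fy=7,interpolation=cv2.INTER_CUBIC))
E
```

```text
row 150 width 59 pitch by row 38.5 by width 48.0
t 9.85 at [0.5905 0.0138 0.2222] yaw 191.4 tilt [ 0.001 -0.    -1.   ] F [-0.23 -1.3   0.34] M [ 0.035 -0.04   0.007] open 0.259 ff 29.72
units [-0.68  0.01  0.57]
```

View pics/crop5.png

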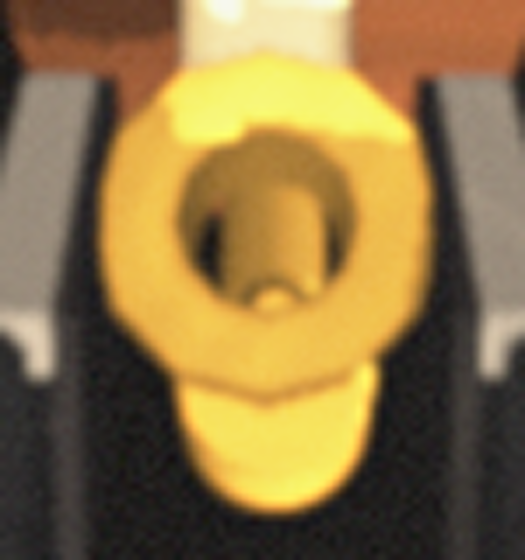

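The tip now shows at the lower edge of the bore (crop (272,~300) → pixel (323.9,~268)), with the bore centre at (323.1,256.7). It is laterally within 1 mm. Next I'll compute the in-plane offset.

```bash
python3 - <<'E'
from h import *
S,T=tool();c=cam("wrist");tl=lambda p:T.T@(p-S["eef_pos"])
low=np.array([-.0113,.0003,.009]);u=np.array([-.643,0,.766]);e=np.array([.766,0,.643])
for z in(.202,.205,.208):
  for row in(267.3,268.4):
    p=tl(plane(c,[(323.9,row)],z)[0]);d=p-low;print(z,row,p.round(4),"along",(d@u).round(4),"perp",(d@e).round(4),"y",d[1].round(4))
E
```

```text
0.202 267.3 [-0.0217  0.0009  0.0202] along 0.0153 perp -0.0008 y 0.0006
0.202 268.4 [-0.0225  0.0009  0.0202] along 0.0158 perp -0.0014 y 0.0006
0.205 267.3 [-0.0199  0.0008  0.0172] along 0.0118 perp -0.0014 y 0.0005
0.205 268.4 [-0.0207  0.0008  0.0172] along 0.0123 perp -0.0019 y 0.0005
0.208 267.3 [-0.0182  0.0008  0.0142] along 0.0084 perp -0.0019 y 0.0005
0.208 268.4 [-0.0189  0.0008  0.0142] along 0.0089 perp -0.0025 y 0.0005
```

Call:
arm_command:
  steps: [20,-0.1,0.02,0.12,0,20,-0.1,0,0.12,0,20,-0.1,0,0.12,0,20,-0.1,0,0.12,0,20,0,0,0,0,20,0,0,0,0]

```text
time: 10.35
eef_pos: [0.6004, 0.0175, 0.2097]
tcp_rot: [-0.1, 0.995, 0.0, -0.0]
contact_force: [-0.2, 0.8, -0.1]
opening: 0.259
finger_force: 29.7
```

Call:
arm_command:
  steps: [20,-0.1,0,0.12,0,20,-0.05,0,0.06,0,20,0,0,0,0]

```text
time: 10.6
eef_pos: [0.6043, 0.0182, 0.2051]
tcp_rot: [-0.1, 0.995, 0.0, -0.0]
contact_force: [-0.3, -0.0, -0.7]
opening: 0.262
finger_force: 29.7
```

```bash
cat > st.py <<'E'
from h import *
S,T=tool();F=T.T@np.array(S["contact_force"])
L=np.array(S["eef_pos"])+T@[-.0113,.0003,.009]; d=np.array([.607,.0178,.205])-L; d=T.T@d
print("tool-frame F",F.round(2),"depth est",-(d@[-.643,0,.766]).round(4),"perp",(d@[.766,0,.643]).round(4),"y",d[1].round(4))
togo([0,0,0]); pitch(save='pics/now.png')
h=cv2.cvtColor(cv2.imread('pics/now.png'),cv2.COLOR_BGR2HSV)
k=((h[...,1]>120)&(h[...,2]>70)&(h[...,0]>10)&(h[...,0]<35)).astype(np.uint8)[225:300,285:362]
cn=max(cv2.findContours(k,cv2.RETR_EXTERNAL,cv2.CHAIN_APPROX_NONE)[0],key=cv2.contourArea);x,y,w,hh=cv2.boundingRect(cn);print("ring",x+285,x+285+w,y+225,y+225+hh)
E
python3 st.py
```

```text
tool-frame F [0.26 0.01 0.68] depth est 0.0124 perp 0.001 y -0.0013
t 10.6 at [0.6043 0.0182 0.2051] yaw 191.48 tilt [ 0.  0. -1.] F [-0.26 -0.04 -0.68] M [-0.014 -0.088  0.04 ] open 0.262 ff 29.75
units [23.83  4.1   8.21] 
row 150 width 59 pitch by row 39.0 by width 47.5
ring 285 361 225 295
```

```bash
python3 - <<'E'
import cv2
for f in("w5","now"):
    v=cv2.cvtColor(cv2.imread(f"pics/{f}.png"),cv2.COLOR_BGR2HSV)[...,2]
    print(f); print("\n".join(f"{r}: "+" ".join(f"{x//10:2d}" for x in v[r,304:344:2]) for r in range(238,286,3)))
E
```

```text
w5
238: 16 16 24 24 24 24 24 24 24 24 24 24 24 24 24 24 24 24 20 19
241: 18 22 23 24 24 24 24 24 24 24 24 24 24 24 24 24 24 24 25 22
244: 23 23 23 24 24 24 25 25 20 18 18 19 21 23 24 24 24 24 24 25
247: 23 23 23 24 23 18 15 16 16 17 17 17 17 17 21 23 23 24 24 24
250: 23 24 24 23 15 14 16 16 17 17 17 17 17 16 15 19 23 24 24 24
253: 23 24 24 20 13 14 15 15 16 18 20 22 22 18 15 15 23 24 24 24
256: 24 24 23 16 12  8  9 14 17 18 20 22 23 21 11 13 21 23 23 23
259: 24 24 24 20 10  4  7 15 16 18 20 21 22 22  8 13 22 23 23 23
262: 24 24 24 23 13  4  8 15 17 17 19 22 22 22  8 17 23 23 23 24
265: 23 24 24 24 23 15 10 15 15 15 15 17 22 23 19 23 23 23 24 23
268: 23 23 23 24 24 24 22 19 16 23 24 22 21 22 23 23 23 24 24 23
271: 19 23 23 23 24 24 24 24 23 23 23 24 24 24 24 24 24 24 23 17
274:  6 16 23 24 24 24 24 24 24 24 24 24 24 24 24 24 24 22 12  4
277:  2  3 12 22 23 23 24 24 24 24 24 24 24 24 23 23 24 19  3  3
280:  2  2  3 17 24 22 21 21 22 23 23 21 21 21 23 24 25 20  2  3
283:  3  3  2 14 25 24 24 24 24 24 24 24 24 24 24 24 25 10  3  3
now
238: 16 16 23 24 24 24 24 24 24 24 24 24 24 24 24 24 
[... 286 characters left out ...]
19 13 14 14 13 16 19 21 22 22 15 14 14 22 23 23 23
256: 23 24 23 16 12 11 12 12 13 15 18 22 22 13 10 13 21 23 23 23
259: 23 24 24 19 12 14 12 14 17 17 14 14 24 22  8 12 22 23 23 23
262: 23 24 24 22 15 14 14 23 24 24 23 13 22 25 24 17 23 23 23 23
265: 23 23 24 23 22 17 16 19 22 22 19 16 18 24 22 22 23 23 23 23
268: 23 23 23 23 24 23 22 20 18 18 17 18 20 22 23 23 23 23 23 23
271: 19 23 23 23 24 24 24 23 23 23 23 24 24 23 23 23 23 23 23 16
274:  6 16 23 23 23 23 23 23 24 24 24 24 23 23 24 23 24 22 12  3
277:  2 11 23 23 23 23 23 24 24 24 24 24 23 23 23 23 18  7  2  3
280:  3  6 23 24 24 23 21 21 22 22 22 21 21 21 24 24 16  3  3  3
283:  2  3 11 22 24 24 24 24 24 24 24 24 24 24 24 25 10  2  3  3
```

The tip shows inside the bore at (321.5,262.5), so it is threaded about 10 mm with no contact force. It is about 1 mm off laterally, so I'll correct that and continue.

Call:
arm_command:
  steps: [20,0,-0.04,0,0,20,-0.07,0,0.09,0,20,-0.07,0,0.09,0,20,-0.07,0,0.09,0,20,0,0,0,0]

```text
time: 11.07
eef_pos: [0.6098, 0.0182, 0.1983]
tcp_rot: [-0.1, 0.995, 0.0, -0.0]
contact_force: [0.5, 0.7, -0.4]
opening: 0.261
finger_force: 29.8
```

```bash
cat >> st.py <<'E'
v=h[...,2]; print("\n".join(f"{r}: "+" ".join(f"{x//10:2d}" for x in v[r,304:344:2]) for r in range(235,286,3)))
E
python3 st.py
```

```text
tool-frame F [-0.66  0.56  0.45] depth est 0.0211 perp 0.0007 y -0.0002
t 11.07 at [0.6098 0.0182 0.1983] yaw 191.47 tilt [ 0.  0. -1.] F [ 0.53  0.68 -0.45] M [ 0.025 -0.148 -0.015] open 0.261 ff 29.82
units [24.05  4.13  7.93] 
row 150 width 58 pitch by row 39.0 by width 50.5
ring 285 361 225 295
235: 17 17 17 22 24 24 24 24 24 24 24 24 24 24 24 24 21 19 19 19
238: 16 16 20 25 24 24 24 24 24 24 24 24 24 24 24 24 24 23 19 19
241: 18 22 23 24 24 24 24 24 24 24 24 24 24 24 24 24 24 24 25 21
244: 23 23 23 24 24 24 24 25 21 17 19 22 23 24 24 24 24 24 24 25
247: 23 23 23 23 23 21 16 16 16 17 16 16 16 16 21 23 23 23 24 24
250: 23 23 23 23 15 14 15 16 16 17 17 16 16 16 15 18 23 23 24 24
253: 23 24 24 20 13 13 13 12 13 14 17 19 21 18 14 15 22 23 23 23
256: 23 24 23 16 11 11 13 12 18 23 23 17 14 21 16 12 20 23 23 23
259: 23 24 24 19 13 17 13 15 24 24 24 24 13 21 25 15 22 23 23 23
262: 23 24 24 22 16 17 14 16 21 23 23 21 16 16 24 18 23 23 23 23
265: 23 23 24 23 22 18 15 17 19 19 19 18 16 16 21 22 23 23 23 23
268: 23 23 23 23 24 24 22 19 18 17 17 18 20 22 23 23 23 23 23 23
271: 19 23 23 23 24 24 24 24 23 23 23 24 23 23 23 23 23 24 23 16
274:  5 16 23 24 24 23 23 23 24 24 24 24 24 23 24 24 23 22 12  4
277:  2  3 15 23 23 23 23 24 24 24 24 24 23 23 23 23 23 17  3  3
280:  3  2 10 22 23 23 21 21 22 23 22 21 21 21 23 24 25 14  2  2
283:  2  3  5 15 22 24 24 24 24 24 24 24 24 24 24 24 24  7  2  2
```

Call:
arm_command:
  steps: [20,-0.06,0,0.07,0,20,-0.06,0,0.07,0,20,-0.06,0,0.07,0,20,0,0,0,0]

```text
time: 11.45
eef_pos: [0.6141, 0.0192, 0.1931]
tcp_rot: [-0.1, 0.995, 0.0, -0.0]
contact_force: [0.5, 0.4, -0.3]
opening: 0.263
finger_force: 29.8
```

```bash
python3 st.py
```

```text
tool-frame F [-0.59  0.26  0.32] depth est 0.0279 perp 0.0008 y -0.0002
t 11.45 at [0.6141 0.0192 0.1931] yaw 191.47 tilt [ 0.  0. -1.] F [ 0.52  0.38 -0.32] M [ 0.062 -0.076 -0.022] open 0.263 ff 29.81
units [24.22  4.13  7.73] 
row 149 width 59 pitch by row 38.0 by width 47.5
ring 285 359 225 294
235: 16 16 16 21 24 24 24 24 24 24 24 24 24 24 24 24 20 19 19 19
238: 15 15 20 23 24 24 24 24 24 24 24 24 24 24 24 24 24 23 18 18
241: 17 22 23 23 24 24 24 24 24 24 24 24 23 24 24 24 24 24 25 21
244: 23 23 23 23 24 24 25 21 18 18 20 20 20 23 24 24 24 24 24 25
247: 23 23 23 23 23 21 17 15 16 16 16 16 16 17 20 23 23 23 24 24
250: 23 23 23 23 15 14 15 15 15 14 14 15 16 15 15 18 23 23 23 24
253: 23 24 23 19 12 14 13 13 18 23 23 18 12 14 14 14 22 23 23 23
256: 23 24 23 16 12 15 13 16 24 24 24 23 15 17 19 12 21 23 23 23
259: 23 24 24 19 13 15 14 16 22 24 23 22 16 15 23 15 22 23 23 23
262: 23 24 24 22 16 17 15 17 19 20 19 18 16 18 24 18 23 23 23 23
265: 23 23 23 23 22 18 15 16 18 18 18 18 16 16 21 22 23 23 23 23
268: 23 23 23 23 24 23 22 19 17 16 17 18 20 22 23 23 23 23 23 23
271: 19 23 23 23 24 24 24 23 23 23 23 24 23 23 23 23 23 23 23 16
274:  5 16 23 23 23 23 23 23 24 24 24 24 23 23 23 24 23 22 12  3
277:  2  4 15 22 23 23 23 24 24 24 24 24 23 23 23 23 23 17  3  3
280:  3  3 10 18 22 22 21 21 21 22 22 21 21 21 24 24 25 15  3  3
283:  1  2  6 16 22 24 24 24 24 24 24 24 24 24 24 24 24  7  2  2
```

Tip at (322.5,256.5), centred at the sleeve's top, with no contact force. Before feeling for the collar I'll estimate its depth from the first scene picture.

```bash
python3 - <<'E'
from h import *
c=cam("scene");tip=np.array([.607,.0178,.205]);u=np.array([.643*.98,.643*.199,-.766])
for s in(0,.032,.036,.040,.044,.048,.054,.062,.072):print(s,proj(c,[tip+u*s])[0].round(1))
h=cv2.cvtColor(cv2.imread("pics/scene0.png"),cv2.COLOR_BGR2HSV)
k=(h[...,1]>60)&(h[...,2]>140)&(h[...,0]>17)&(h[...,0]<40)
for r in range(200,240):
    x=np.nonzero(k[r,295:335])[0]; print(r,(x.min()+295,x.max()+295) if len(x) else None,end='; ')
E
```

```text
0 [311.8 203.1]
0.032 [313.7 214.5]
0.036 [314.  215.9]
0.04 [314.2 217.3]
0.044 [314.5 218.7]
0.048 [314.7 220.1]
0.054 [315.  222.2]
0.062 [315.5 225. ]
0.072 [316.1 228.5]
200 (np.int64(298), np.int64(311)); 201 (np.int64(299), np.int64(311)); 202 (np.int64(302), np.int64(311)); 203 (np.int64(301), np.int64(311)); 204 (np.int64(302), np.int64(313)); 205 (np.int64(303), np.int64(314)); 206 (np.int64(303), np.int64(314)); 207 (np.int64(304), np.int64(315)); 208 (np.int64(312), np.int64(315)); 209 (np.int64(312), np.int64(315)); 210 (np.int64(312), np.int64(315)); 211 (np.int64(313), np.int64(316)); 212 (np.int64(313), np.int64(316)); 213 (np.int64(313), np.int64(316)); 214 (np.int64(313), np.int64(316)); 215 (np.int64(313), np.int64(316)); 216 (np.int64(313), np.int64(318)); 217 (np.int64(312), np.int64(319)); 218 (np.int64(312), np.int64(319)); 219 (np.int64(312), np.int64(319)); 220 (np.int64(312), np.int64(318)); 221 (np.int64(314), np.int64(317)); 222 (np.int64(314), np.int64(318)); 223 (np.int64(315), np.int64(318)); 224 (np.int64(315), np.int64(318)); 225 (np.int64(315), np.int64(318)); 226 (np.int64(315), np.int64(319)); 227 (np.int64(314), np.int64(320)); 228 (np.int64(314), np.int64(321)); 229 (np.int64(314), np.int64(321)); 230 (np.int64(314), np.int64(321)); 231 (np.int64(314), np.int64(320)); 232 (np.int64(315), np.int64(320)); 233 (np.int64(315), np.int64(319)); 234 (np.int64(315), np.int64(319)); 235 (np.int64(315), np.int64(319)); 236 (np.int64(315), np.int64(319)); 237 (np.int64(315), np.int64(319)); 238 (np.int64(315), np.int64(319)); 239 (np.int64(315), np.int64(319));
```

Collar centre at row ≈218.2 → about 42.5 mm, so the stop is at about 38.5 mm. I'm at about 28 mm.

Call:
arm_command:
  steps: [20,-0.05,0,0.06,0,20,-0.05,0,0.06,0,20,-0.03,0,0.035,0,20,0,0,0,0]

```text
time: 11.83
eef_pos: [0.6172, 0.0198, 0.1894]
tcp_rot: [-0.1, 0.995, 0.0, -0.0]
contact_force: [0.2, 0.1, -1.4]
opening: 0.262
finger_force: 29.8
```

Call:
arm_command:
  steps: [20,-0.03,0,0.035,0,20,-0.01,0,0.015,0,20,0,0,0,0]

```text
time: 12.08
eef_pos: [0.6181, 0.02, 0.1883]
tcp_rot: [-0.1, 0.995, 0.0, -0.0]
contact_force: [-0.2, -0.5, -0.4]
opening: 0.261
finger_force: 29.8
```

```bash
python3 st.py | head -5
```

```text
tool-frame F [ 0.31 -0.44  0.43] depth est 0.0342 perp 0.0008 y -0.0002
t 12.08 at [0.6181 0.02   0.1883] yaw 191.47 tilt [ 0.  0. -1.] F [-0.21 -0.49 -0.43] M [-0.002 -0.048  0.028] open 0.261 ff 29.8
units [24.39  4.13  7.54] 
row 150 width 58 pitch by row 39.0 by width 50.5
ring 286 359 225 293
```

Call:
arm_command:
  steps: [20,-0.03,0,0.038,0,20,-0.015,0,0.02,0,20,0,0,0,0]

```text
time: 12.38
eef_pos: [0.6193, 0.0202, 0.1869]
tcp_rot: [-0.1, 0.995, 0.0, -0.0]
contact_force: [0.8, 0.5, -1.0]
opening: 0.259
finger_force: 29.8
```

```bash
python3 -c "
from h import *
togo([0,0,0])"
```

```text
t 12.38 at [0.6193 0.0202 0.1869] yaw 191.47 tilt [ 0.  0. -1.] F [ 0.76  0.47 -0.99] M [-0.033 -0.083 -0.025] open 0.259 ff 29.8
units [24.44  4.14  7.48]
```

Call:
arm_command:
  steps: [20,-0.03,0,0.036,0,20,-0.01,0,0.012,0,20,0,0,0,0]

```text
time: 12.63
eef_pos: [0.6203, 0.0204, 0.1857]
tcp_rot: [-0.1, 0.995, 0.0, -0.0]
contact_force: [-0.1, -0.1, -1.4]
opening: 0.263
finger_force: 29.8
```

Call:
arm_command:
  steps: [20,-0.025,0,0.03,0,20,0,0,0,0,20,0,0,0,0]

```text
time: 12.88
eef_pos: [0.6209, 0.0205, 0.185]
tcp_rot: [-0.1, 0.995, -0.0, 0.0]
contact_force: [-0.2, 0.5, -1.0]
opening: 0.264
finger_force: 29.8
```

Call:
arm_command:
  steps: [20,-0.025,0,0.03,0,20,0,0,0,0,20,0,0,0,0]

```text
time: 13.13
eef_pos: [0.6215, 0.0206, 0.1843]
tcp_rot: [-0.1, 0.995, 0.0, 0.0]
contact_force: [0.0, 0.0, -1.0]
opening: 0.264
finger_force: 29.8
```

Call:
arm_command:
  steps: [20,-0.025,0,0.03,0,20,0,0,0,0,20,0,0,0,0]

```text
time: 13.38
eef_pos: [0.6221, 0.0207, 0.1835]
tcp_rot: [-0.1, 0.995, 0.0, -0.0]
contact_force: [0.6, -0.5, -0.2]
opening: 0.266
finger_force: 29.8
```

Call:
arm_command:
  steps: [20,-0.025,0,0.03,0,20,0,0,0,0,20,0,0,0,0]

```text
time: 13.63
eef_pos: [0.6225, 0.0208, 0.1832]
tcp_rot: [-0.1, 0.995, -0.0, -0.0]
contact_force: [-2.6, -0.8, 2.7]
opening: 0.26
finger_force: 30.1
```

Purely axial reaction of 3.8 N at about 41 mm, which is consistent with the collar. I'll confirm with a very small extra push.

Call:
arm_command:
  steps: [20,-0.01,0,0.012,0,20,0,0,0,0,20,0,0,0,0]

```text
time: 13.88
eef_pos: [0.6226, 0.0208, 0.1831]
tcp_rot: [-0.1, 0.995, -0.0, -0.001]
contact_force: [-5.3, -1.3, 6.0]
opening: 0.257
finger_force: 30.4
```

```bash
python3 st.py | head -5; python3 off.py | tail -1
```

```text
tool-frame F [ 5.44 -0.25 -6.01] depth est 0.0412 perp 0.001 y -0.0002
t 13.88 at [0.6226 0.0208 0.1831] yaw 191.48 tilt [ 0.001 -0.    -1.   ] F [-5.27 -1.32  6.02] M [-0.082  0.768  0.009] open 0.257 ff 30.35
units [24.56  4.14  7.35] 
row 150 width 59 pitch by row 38.5 by width 47.0
ring 286 362 225 292
(array([ 3.37625291e+01, -1.14119232e-02,  9.60664503e-03,  7.13022147e-02]), array([-0.2, -0.1,  0.6, -0.1, -0.6, -2. ,  0.1,  1.4]))
```

Seated: the 8 N is axial and the arm stopped advancing. I'll ease the push, then loosen gently so the sleeve settles on the peg.

Call:
arm_command:
  steps: [20,0.01,0,-0.012,0,20,0,0,0,0,26.4,0,0,0,0,26.4,0,0,0,0,26.8,0,0,0,0,26.8,0,0,0,0]
  squeeze: 20

```text
time: 14.43
eef_pos: [0.6226, 0.0209, 0.1821]
tcp_rot: [-0.1, 0.995, 0.0, -0.0]
contact_force: [-2.7, -0.2, 1.4]
opening: 0.267
finger_force: 3.8
```

```bash
python3 st.py | head -5
```

```text
tool-frame F [ 2.71  0.33 -1.43] depth est 0.042 perp 0.0003 y -0.0002
t 14.43 at [0.6226 0.0209 0.1821] yaw 191.47 tilt [ 0.  0. -1.] F [-2.72 -0.22  1.43] M [-0.051  0.414  0.012] open 0.267 ff 3.8
units [24.57  4.13  7.28] 
row 152 width 58 pitch by row 40.5 by width 50.5
ring 285 362 225 293
```

Call:
arm_command:
  steps: [26.9,0,0,0,0,26.9,0,0,0,0,27.2,0,0,0,0,27.6,0,0,0,0,28.5,0,0,0,0,30,0,0,0,0]

```text
time: 14.98
eef_pos: [0.6229, 0.0209, 0.1829]
tcp_rot: [-0.1, 0.995, -0.0, 0.0]
contact_force: [0.0, 0.6, 0.8]
opening: 0.304
finger_force: 0.0
```

```bash
python3 st.py; python3 - <<'E'
import cv2
h=cv2.cvtColor(cv2.imread("pics/now.png"),cv2.COLOR_BGR2HSV)[:245,240:410];k=((h[...,1]<140)&(h[...,2]>120))
print([r for r in range(40,110) if k[r].sum()>3][:2])
E
```

```text
tool-frame F [-0.13  0.63 -0.83] depth est 0.0415 perp 0.0011 y -0.0002
t 14.98 at [0.6229 0.0209 0.1829] yaw 191.47 tilt [-0.001 -0.    -1.   ] F [0.   0.64 0.83] M [ 0.007 -0.019 -0.002] open 0.304 ff 0.0
units [24.59  4.14  7.3 ] 
row 159 width 56 pitch by row 46.0 by width 57.5
ring 286 362 225 292
235: 18 24 24 24 24 24 24 24 24 24 24 24 24 24 24 24 24 24 24 21
238: 22 23 23 24 24 24 24 24 24 23 23 24 24 24 24 24 24 24 24 24
241: 23 23 24 24 23 20 18 21 19 18 18 18 17 19 24 24 24 24 24 24
244: 23 23 24 23 17 15 17 16 15 17 17 16 16 17 16 23 24 24 24 24
247: 23 24 24 20 14 15 14 14 25 24 24 25 21 15 15 15 22 24 24 24
250: 23 24 24 18 13 13 13 18 24 24 24 24 22 13 14 14 20 23 23 23
253: 23 24 24 21 13 13 15 17 22 24 24 22 18 15 14 14 22 23 23 24
256: 23 23 23 23 17 14 16 18 20 20 20 19 18 16 14 18 23 23 24 24
259: 23 23 23 23 23 21 16 17 19 19 19 18 17 16 21 23 23 24 24 24
262: 23 23 23 23 23 23 23 23 24 22 21 21 22 23 23 23 24 24 24 23
265: 17 22 23 23 23 23 23 23 24 24 24 24 23 23 23 24 24 24 22 17
268: 15 16 21 23 24 24 23 23 24 24 24 24 24 24 24 24 23 20 16 14
271: 14 16 17 20 22 22 23 24 24 24 24 24 24 23 23 21 19 16 15 11
274:  9 15 17 17 18 18 18 19 21 21 21 20 18 18 18 17 17 16 13  6
277:  2  6 15 18 18 18 18 18 19 19 18 18 18 18 17 17 17 17  5  3
280:  3  3 10 19 21 19 19 18 18 19 18 18 18 17 20 23 25 16  3  3
283:  3  3  3 13 23 24 24 24 24 24 24 24 24 24 24 25 20  4  3  3
[40, 41]
```

```bash
python3 - <<'E'
from h import *
h=cv2.cvtColor(cv2.imread("pics/now.png"),cv2.COLOR_BGR2HSV);k=((h[...,1]<140)&(h[...,2]>120))
for r in list(range(62,104,3))+list(range(136,165,3)):
    x=np.nonzero(k[r,285:362])[0];print(r,(x.min()+285,x.max()+285,len(x)) if len(x) else None,end=' ')
S,T=tool();c=cam("wrist")
for w in(47.8,48.5):
  obs=[('b',.018,.018,145,58.5),('b',0,.018,159.5,56),(0,.03,0,250.5,None),(0,.03,.012,None,w)]
  obs=[(.0713,)+o[1:] if o[0]=='b' else o for o in obs];p,f=fitpose(obs,c,S,T);print(p,f)
  low=np.array([p[1],.0,p[2]]);d=T.T@(np.array([.607,.0178,.205])-S["eef_pos"])-low;print("depth",-(d@[-.643,0,.766]),"perp",d@[.766,0,.643])
E
```

```text
62 None 65 None 68 None 71 None 74 None 77 None 80 (np.int64(299), np.int64(346), 3) 83 (np.int64(297), np.int64(349), 12) 86 (np.int64(297), np.int64(349), 12) 89 (np.int64(297), np.int64(349), 12) 92 (np.int64(296), np.int64(349), 14) 95 (np.int64(296), np.int64(349), 14) 98 (np.int64(296), np.int64(349), 54) 101 (np.int64(296), np.int64(350), 55) 136 (np.int64(294), np.int64(352), 59) 139 (np.int64(294), np.int64(352), 59) 142 (np.int64(294), np.int64(352), 59) 145 (np.int64(294), np.int64(352), 59) 148 (np.int64(295), np.int64(351), 57) 151 (np.int64(295), np.int64(351), 57) 154 (np.int64(295), np.int64(350), 56) 157 (np.int64(296), np.int64(350), 55) 160 (np.int64(312), np.int64(335), 24) 163 (np.int64(312), np.int64(334), 23) [ 4.25199104e+01 -1.21574419e-02  6.95840708e-03  7.00000000e-02] [-0.9 -1.   0.2 -3.1  0.6  1.9]
depth 0.0404837054672593 perp 0.0030237545291563815
[ 4.29479055e+01 -1.17630721e-02  5.78634580e-03  7.00000000e-02] [-1.  -0.7  0.3 -2.9  0.5  1.6]
depth 0.03933232676411378 perp 0.0034753026885946626
```

It hangs at about 43° pitch, depth about 40–41 mm. I'll re-grip once and press gently to make sure it is fully home in this aligned attitude.

Call:
arm_command:
  steps: [24,0,0,0,0,24,0,0,0,0,24,0,0,0,0,24,0,0,0,0]
  squeeze: 20

```text
time: 15.37
eef_pos: [0.6229, 0.0208, 0.183]
tcp_rot: [-0.1, 0.995, -0.0, 0.0]
contact_force: [0.1, 0.1, 0.7]
opening: 0.259
finger_force: 23.1
```

Call:
arm_command:
  steps: [24,-0.01,0,0.012,0,24,0,0,0,0,24,0,0,0,0]

```text
time: 15.62
eef_pos: [0.6229, 0.0208, 0.1829]
tcp_rot: [-0.1, 0.995, -0.0, -0.0]
contact_force: [-1.3, -1.3, 2.4]
opening: 0.265
finger_force: 23.4
```

Call:
arm_command:
  steps: [24,-0.008,0,0.01,0,24,0,0,0,0,24,0,0,0,0]

```text
time: 15.87
eef_pos: [0.623, 0.0208, 0.1829]
tcp_rot: [-0.1, 0.995, -0.0, -0.0]
contact_force: [-3.6, 0.1, 6.1]
opening: 0.263
finger_force: 23.7
```

Home against the collar: stiff contact at about 7 N with no movement. Now I'll ease off, release gently and go straight up.

Call:
arm_command:
  steps: [24,0.012,0,-0.015,0,26.4,0,0,0,0,26.8,0,0,0,0,27.2,0,0,0,0,28.5,0,0,0,0,32,0,0,0,0,40,0,0,0,0,50,0,0,0,0]

```text
time: 16.53
eef_pos: [0.6227, 0.021, 0.1821]
tcp_rot: [-0.1, 0.995, 0.0, -0.0]
contact_force: [-0.7, -0.1, -0.0]
opening: 0.497
finger_force: 0.0
```

Call:
arm_command:
  steps: [60,0,0,0,0,60,0,0,-0.3,0,60,0,0,-0.6,0,60,0,0,-0.9,0,60,0,0,-0.9,0,60,0,0,-0.9,0,60,0,0,-0.9,0,60,0,0,0,0]

```text
time: 17.2
eef_pos: [0.6252, 0.0207, 0.3025]
tcp_rot: [-0.1, 0.995, -0.001, 0.006]
contact_force: [0.6, 0.3, 1.3]
opening: 0.603
finger_force: 0.0
```

```bash
python3 - <<'E'
from h import *
togo([0,0,0]);c=cam("wrist");im=ctrl.read_camera("wrist")[...,::-1];cv2.imwrite("pics/end.png",im);ctrl.read_camera("wrist")
im2=ctrl.read_camera("wrist")[...,::-1]
print("motion",np.abs(im.astype(int)-im2).mean().round(2))
h=cv2.cvtColor(im,cv2.COLOR_BGR2HSV)
tip=np.array([.607,.0178,.205]);u=np.array([.643*.98,.643*.199,-.766])
for s in(.0,.011,.041,.045):print(s,proj(c,[tip+u*s]).round(1))
k=((h[...,1]>120)&(h[...,2]>90)&(h[...,0]>15)&(h[...,0]<35)).astype(np.uint8)
for q in cv2.findContours(k,cv2.RETR_EXTERNAL,cv2.CHAIN_APPROX_NONE)[0]:
    if cv2.contourArea(q)>150:print("brass",cv2.boundingRect(q))
k=((h[...,1]<110)&(h[...,2]>150)).astype(np.uint8)
for q in cv2.findContours(k,cv2.RETR_EXTERNAL,cv2.CHAIN_APPROX_NONE)[0]:
    if cv2.contourArea(q)>150:print("bone",cv2.boundingRect(q))
E
```

```text
t 17.2 at [0.6252 0.0207 0.3025] yaw 191.48 tilt [-0.011 -0.004 -1.   ] F [0.59 0.35 1.33] M [ 0.014  0.008 -0.035] open 0.603 ff 0.0
units [24.8   4.21 11.82] 
motion 9.59
0.0 [[323.8 175.8]]
0.011 [[323.8 181.5]]
0.041 [[323.8 194.7]]
0.045 [[323.8 196.3]]
brass (275, 273, 86, 19)
brass (71, 244, 115, 123)
brass (0, 241, 95, 68)
brass (310, 171, 29, 50)
brass (244, 73, 17, 16)
brass (60, 33, 25, 16)
brass (303, 0, 68, 61)
bone (163, 385, 34, 15)
bone (44, 361, 27, 18)
bone (0, 347, 51, 28)
bone (131, 270, 24, 18)
bone (244, 239, 24, 44)
bone (306, 86, 37, 87)
bone (186, 60, 58, 26)
bone (70, 48, 24, 61)
bone (509, 41, 66, 76)
bone (0, 0, 34, 128)
```

Call:
arm_command:
  steps: [60,0,0,-0.5,0,60,0,0,0,0,60,0,0,0,0,60,0,0,0,0,60,0,0,0,0,60,0,0,0,0]

```text
time: 17.85
eef_pos: [0.6226, 0.0209, 0.307]
tcp_rot: [-0.1, 0.995, 0.0, -0.001]
contact_force: [0.6, 0.1, 0.6]
opening: 0.6
finger_force: 0.0
```

```bash
python3 - <<'E'
from h import *
a=ctrl.read_camera("scene")
for i in range(5):b=ctrl.read_camera("scene")
r=np.abs(a.astype(int)-b)[170:260,270:360];print("scene motion",r.mean().round(2),(r.max(2)>60).sum());cv2.imwrite("pics/send.png",b[...,::-1])
c=cam("wrist");w=ctrl.read_camera("wrist")[...,::-1];S,T=tool();h=cv2.cvtColor(w,cv2.COLOR_BGR2HSV)
for nm,k in(("bone",(h[...,1]<110)&(h[...,2]>150)),("brass",(h[...,1]>120)&(h[...,2]>90)&(h[...,0]>15)&(h[...,0]<35))):
  for q in cv2.findContours(k.astype(np.uint8),cv2.RETR_EXTERNAL,cv2.CHAIN_APPROX_NONE)[0]:
    x,y,ww,hh=cv2.boundingRect(q)
    if cv2.contourArea(q)>150 and 290<x+ww/2<360:print(nm,x,y,ww,hh)
tip=np.array([.607,.0178,.205]);X=T[:,0]
for th in(36,40,44):
    t=np.radians(th);ez=X*np.sin(t)-T[:,2]*np.cos(t);ex=X*np.cos(t)+T[:,2]*np.sin(t);t4=np.radians(40);O=tip-.041*(X*np.sin(t4)-T[:,2]*np.cos(t4))
    print(th,proj(c,[O+ez*.03,O+ex*.126+ez*.018,O+ex*.0713,tip]).round(1).tolist())
togo([0,0,0])
E
```

```text
scene motion 1.31 0
bone 305 90 36 86
brass 275 276 84 18
brass 309 174 28 49
brass 303 0 65 66
36 [[322.6, 185.9], [322.5, 81.0], [322.5, 133.8], [322.6, 178.3]]
40 [[322.6, 183.8], [322.5, 85.9], [322.5, 136.4], [322.6, 178.3]]
44 [[322.6, 181.7], [322.5, 90.9], [322.5, 139.1], [322.6, 178.3]]
t 18.2 at [0.6228 0.0209 0.3076] yaw 191.47 tilt [ 0. -0. -1.] F [ 0.22 -0.32 -0.21] M [ 0.015  0.045 -0.036] open 0.599 ff 0.0
units [24.58  4.14 12.3 ]
```

The scoop is at rest with its bowl end at row 90, which puts the pitch at about 43° at the expected depth. The gripper is clear, so I'm handing in.

```bash
python3 -c "
from plant import ctrl
print(ctrl.sign_off())"
```

```text
the job is handed in; nothing more can be done
None
```

The bone scoop is hanging on the slanted peg with its sleeve against the collar, released and at rest with the arm clear, and the job is handed in; no verdict came back.

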